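# Fire one shot with the wooden table-top ball shooter

## Robot

A 6-joint arm with a two-finger parallel gripper is mounted at the origin on the work surface. World frame = base frame: x ahead of the robot, y to its left, z up, the work surface at z = 0. Lengths are in m, angles in rad, forces in N, time in s.
With the tool pointing down it reaches from about 0.35 to 0.85 m from the base axis. Payload 8.1 kg.
Tool frame: the origin (TCP) lies between the finger pads; the fingertips stand 22 mm ahead of it and the grasp point (between the pads) lies 3 mm ahead of it (r.tip_reach is the distance from the TCP to the fingertips, in m); z points along the fingers, y is the line along which they close (so a half turn about z gives the same grasp; the last joint's range is limited). The gripper opens to 93 mm and grips with 3 to 60 N. Pads are 15 mm wide; open, the fingers measure 128 mm over their backs; the gripper's body (75 mm by 188 mm) begins 65 mm behind the grasp point.
Start: joints at [-1.429, 0.13, 1.488, -0, 1.523, -0.085], TCP at [0.135, -0.585, 0.241] pointing down, gripper open.
Joint ranges: [-2.96, 2.96], [-0.89, 2.26], [0.02, 2.5], [-1.34, 4.48], [0, 2.73], [-2.66, 2.66]. Speed limits (rad/s): [2.39, 2.39, 2.79, 3.14, 3.14, 3.14].

## Interface

Orientations are given as a rotation vector (axis times angle).
In Python, from station import r gives the robot as it stands.
- The arm moves only by the shell command python3 -m jog 'ROWS' [FORCE]. ROWS is JSON, a list of rows, each an object with "grip": the finger opening in mm, from 0 to 93; "xyz": the shift along the tool's x, y, z in mm, a list of three; "dr": the turn, a rotation vector about the tool's x, y, z in rad, a list of three. In form: [{"grip": grip, "xyz": [tx, ty, tz], "dr": [ax, ay, az]}, ...]. A call has 1 to 5 rows; each row is the pose to reach, as a shift and turn from the pose commanded when the call began, along the tool's axes at that moment; what a row does not reach only later rows make up. A row lasts 1/8 s, in which the tool goes at most 62.5 mm and 10.7 degrees, less where a joint would pass 70% of its speed; a pose out of reach is approached as far as the arm can. A call with a gripper value outside its range is refused whole. The fingers move at their own pace and stop on an object; FORCE is the grip in N (left out, the last holds). Time passes only in rows, so rows that repeat a pose let the fingers close. It gives the time, the measured TCP pose, the force, the opening and the grip force at its end, in the units of the state.
- r.sense(): the state, without advancing time (a new reading comes with each control period).
- r.read_camera(name): name is "scene" or "side" or "wrist"; returns the picture (420x560x3 uint8, blue, green, red); there is no depth.
- r.camera_info(name): a dict with "fx", "fy", "cx", "cy" (pixels), "T" (4x4, takes a point from camera to world coordinates). Camera axes: x right, y down, z forward; pixel columns grow to the right and rows downward; lengths in m; the calibration is good to about 2 mm. A picture is of the moment at which its call begins: read the wrist's pose just before it. camera_info takes no time and is no camera call; for the wrist camera it gives the pose at the moment of the call.
- r.close_job(): hands the job in; it is judged then, once.
The state is a dict: "clock": time; "joints": joint angles; "qvel": joint speeds; "tau": joint torques, N m; "tcp_pos": TCP position; "tcp_rot": TCP orientation; "force": force on the tool from outside, world axes, zero at the start; "wrist_torque": the same for the moment, N m; "finger_gap": finger opening in m; "grip_force": force on a finger pad.
Only numpy, scipy, OpenCV 4.12 (cv2) and the standard library are available. Lean on these libraries where they do the work, as an engineer would, in place of code of your own. Each camera call takes 0.05 s, during which the arm holds its last target. There are 200 camera calls.

## Task

Ready and fire the wooden ball shooter on the activity table: swing its sprung kicker arm back by the upright peg until the catch inside holds it by itself, without straining the arm hard against its stop, and let go. Then press the trigger key so that the arm springs home and shoots the ball into the pocket at the end of its lane. Do not touch the ball and leave the other things on the table alone.

Things in the scene. Friction and masses are not known exactly. Their poses are not given: they have to be found in the camera images.
- game: Wooden ball shooter, a fixed board. Origin on the table under the ball's seat; x points along the lane to the pocket (shooting direction), y left of that, z up. Deck top 20 mm up. A cover (x -98 to 46, y -186 to -50 mm, top 58 mm up) hides pivot, spring, catch and stop. Lane x 30 to 110 mm, sloping down, walls 45 mm high; then the pocket to x 203 mm, side walls 60, end wall 75 mm high.
- kicker (a joint): Angle (rad) of the sprung kicker arm about its upright pivot: 0 at rest, along the shooter's +y, just behind the ball; grows as it is drawn back (peg going to -x, counter-clockwise from above). Spring at the peg: 0 N at 0, 7 N at 0.6, up to 2 N more as the tooth rides over the catch. From 0.45 to 0.80, unseen and each time elsewhere, the catch snaps in and holds it; 0.025 rad farther it meets the stop.
- kicker_hinge (a point): Point on the kicker arm's upright pivot axis, 40 mm above the table, at x -26, y -110 mm of the shooter.
- peg_top (a point): Centre of the top of the upright round black peg (18 mm thick, 60 mm long, 47 to 107 mm above the table) on the kicker arm, 160 mm from the pivot; the arm is moved by it, gripped or pushed. At rest at x -26, y 50 mm of the shooter. The arm is a bar 8 mm thick, 33 to 47 mm above the table, ending 8 mm beyond the peg's axis.
- stop: The rubber overtravel stop of the arm, hidden in the cover. It yields about 1 mm for each 5 N of extra push at the peg, on top of the spring's force; 11 N of extra push at the peg is too much (30 N on the stop itself, which sits nearer the pivot).
- trigger (a joint): Travel (m) of the trigger key straight down: 0 up, 0.013 fully down. A light spring (2 to 5 N) lifts it. With the arm caught it takes about 4 to 6 N to press and lets the arm go after 7 to 9 mm. It also dips by itself while the arm's tooth rides over the catch, and pops up when the catch has snapped in.
- key_top (a point): Centre of the top of the trigger key, a black paddle 40 x 30 x 10 mm that stands clear of the cover on the side away from the peg; 48 mm above the table with the key up, at x 39, y -217 mm of the shooter. Press it straight down.
- ball: White solid plastic ball, 40 mm across, about 30 g, waiting in its seat on the deck just in front of the kicker arm.
- ball_center (a point): Centre of the ball, 41 mm above the table while it sits in its seat.
- pocket (a point): Middle of the floor of the pocket at the end of the lane, 4 mm above the table; axes as the shooter's. The pocket's inside is 85 x 90 mm.
- glue_stick: White glue stick, 28 mm across, 95 mm high, standing left of the lane; bystander.
- skittle0: Small wooden skittle, 40 mm across, 96 mm high, standing right of the lane; bystander.
- skittle1: Another such skittle, standing to the left of the kicker arm; bystander.
- mug: White mug, 85 mm high; bystander.
- tape_roll: Roll of tape lying flat, 80 mm across; bystander.
- stapler: Stapler, 120 mm long; bystander.
- paste_jar: Paste jar, 60 mm across, 70 mm high; bystander.
Mind the look-alikes: they are no part of the job. What is shaped like the ball but yellow is not meant.

How it is judged:
On the way, in this order (a step that is already met when the one before it is completed fails the run):
1. the kicker arm stands drawn back, held by its catch, with the robot touching no part of the shooter (value of joint kicker above 0.38 rad and contact force between each of the fingers, the arm and game below 0.2 N), for 0.4 s.
2. the trigger key is pressed and the arm swings free (value of joint trigger above 0.004 m and value of joint kicker below 0.3 rad).
At the end, for the whole second after the job is handed in: The ball lies at rest down in the pocket (its centre within 45 mm along and 47 mm across of the pocket's middle and less than 28 mm above its floor), the kicker arm is back home within 0.1 rad and the trigger key is up within 3 mm (x of ball_center in the frame of pocket between -0.045 and 0.045 m and y of ball_center in the frame of pocket between -0.047 and 0.047 m and z of ball_center in the frame of pocket below 0.028 m and linear speed of ball below 0.06 m/s and value of joint kicker between -0.1 and 0.1 rad and value of joint trigger below 0.003 m); the robot touches nothing.
It fails at once if the arm is strained against its stop with more than 30 N on the stop (about 11 N at the peg beyond the spring's own force) (contact force between stop and anything else above 30 N).
It fails at once if the robot touches the ball (contact force between any of the fingers, the arm and ball above 0.2 N).
It fails at once if a bystander is moved by more than 30 mm or tipped over (distance of any of glue_stick, skittle0, skittle1, mug, tape_roll, stapler, paste_jar from where it was at the start of the episode above 0.03 m or angle between any of glue_stick, skittle0, skittle1, mug, tape_roll, stapler, paste_jar's own z axis and vertical above 0.4 rad).
It also fails if it takes over 64 s, if anything falls off the work surface, if the arm or the gripper's body presses on something with over 40 N, if the wrist force passes 120 N, or if a joint passes its speed limit or range.

## Working session

There is one attempt and no reset: what is moved stays moved. The work goes in short steps, Python scripts to look and compute and a shell command to move; the robot and the scene stay as the last step left them, time stands still between calls to the robot, and variables do not carry over. Pictures are saved under pics/ and viewed, at most 10 in all, crops included, and the job is handed in when it is done.

```bash
ls; mkdir -p pics; python3 - <<'E'
from station import r
import cv2,numpy as np
for n in ("scene","side"):
    im=r.read_camera(n); cv2.imwrite(f"pics/{n}0.png",im)
    i=r.camera_info(n); print(n,i["fx"],i["cx"],i["cy"],np.round(i["T"],3).tolist())
print(r.sense(), r.tip_reach)
E
```

```text
pics
scene 500.6039265661338 290.8026660883855 202.98458419617546 [[-0.702, 0.575, -0.42, 1.112], [0.713, 0.572, -0.407, 0.484], [0.006, -0.585, -0.811, 1.177], [0.0, 0.0, 0.0, 1.0]]
side 420.3684398503222 279.848197928307 213.04453538644674 [[-0.971, -0.102, 0.215, 0.289], [-0.238, 0.449, -0.861, 1.031], [-0.009, -0.888, -0.46, 0.691], [0.0, 0.0, 0.0, 1.0]]
{'clock': 0.1, 'joints': array([-1.42938450e+00,  1.31086809e-01,  1.48915750e+00, -1.01298008e-05,
        1.52302576e+00, -8.54306395e-02]), 'qvel': array([ 0.0013993 , -0.00156335, -0.00199101, -0.00120414, -0.00207861,
        0.00048843]), 'tau': array([ 6.65238640e-04, -5.61343360e+01, -4.93096089e+01,  7.69859366e-02,
        2.91145529e-02, -6.95069730e-05]), 'tcp_pos': array([ 0.1348734 , -0.58415006,  0.23969871]), 'tcp_rot': array([-3.11974119e+00, -3.55370857e-01,  8.95815698e-05]), 'force': array([ 0.00434501,  0.58295311, -0.31141648]), 'wrist_torque': array([-0.04435103,  0.02358162, -0.01580017]), 'grip_force': 0.0, 'finger_gap': 0.09339439191893621} 0.022
```

View pics/scene0.png

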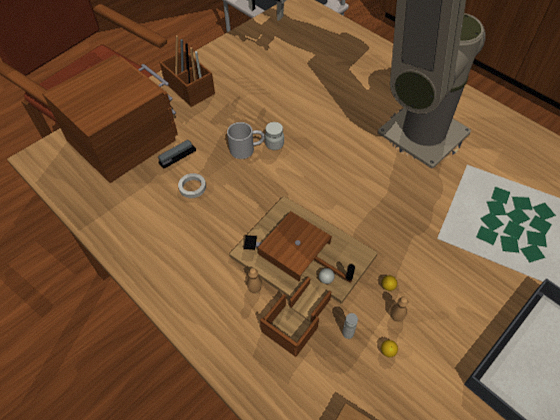

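View pics/side0.png

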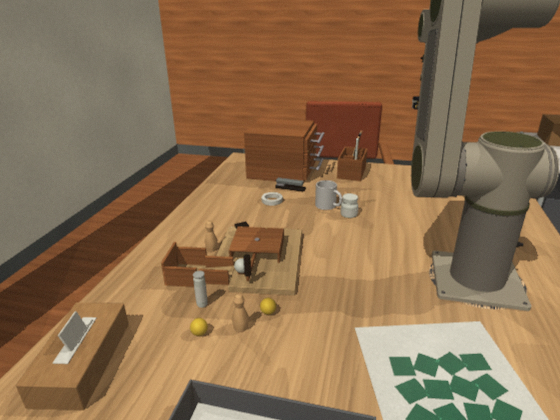

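Scene view: white ball near (326,276), black peg near (351,270), black key near (250,242), pocket near (290,325). Skittle1 is at about (399,308), to the left of the peg, and the glue stick at (350,325). Next I measure the ball, peg and key and fit the shooter frame.

```bash
cat > h.py <<'E'
import numpy as np,cv2
from station import r
def ray(n,uv,z,i=None):
    i=i or r.camera_info(n); T=np.array(i["T"])
    d=T[:3,:3]@[(uv[0]-i["cx"])/i["fx"],(uv[1]-i["cy"])/i["fy"],1]
    return T[:3,3]+d*(z-T[2,3])/d[2]
def proj(n,p,i=None):
    i=i or r.camera_info(n); q=np.linalg.inv(i["T"])@[*p,1]
    return np.array([i["fx"]*q[0]/q[2]+i["cx"],i["fy"]*q[1]/q[2]+i["cy"]])
def fit(model,world):
    m=np.array(model)[:,:2];w=np.array(world)[:,:2]
    a=(m-m.mean(0))@[1,1j];b=(w-w.mean(0))@[1,1j]
    yaw=np.angle((a.conj()*b).sum());c,s=np.cos(yaw),np.sin(yaw);R=np.array([[c,-s],[s,c]])
    t=w.mean(0)-R@m.mean(0); return yaw,R,t,(m@R.T+t-w)
E
python3 - <<'E'
from h import *
for n,box in (("scene",(225,225,385,300)),("side",(195,200,310,290))):
    im=cv2.imread(f"pics/{n}0.png");x0,y0,x1,y1=box;c=im[y0:y1,x0:x1].astype(int)
    for nm,m in (("black",c.max(2)<32),("white",(c.min(2)>120)&(c.max(2)-c.min(2)<40))):
        k,l,s,ce=cv2.connectedComponentsWithStats(m.astype(np.uint8))
        for j in range(1,k):
            if s[j,4]>15: print(n,nm,s[j]+[x0,y0,0,0,0],ce[j]+[x0,y0])
    cv2.imwrite(f"pics/{n}c.png",cv2.resize(im[y0:y1,x0:x1],None,fx=5,fy=5,interpolation=2))
E
```

```text
scene black [244 235  13  15 145] [249.91724138 242.06206897]
scene black [346 264   9  17  99] [349.88888889 272.14141414]
scene white [321 270  13  13 114] [326.85087719 275.85087719]
side white [263 200  16   5  65] [269.81538462 201.76923077]
side white [234 258  10  13  88] [238.90909091 264.42045455]
side white [195 271   9  19 116] [197.88793103 279.3362069 ]
```

View pics/scenec.png

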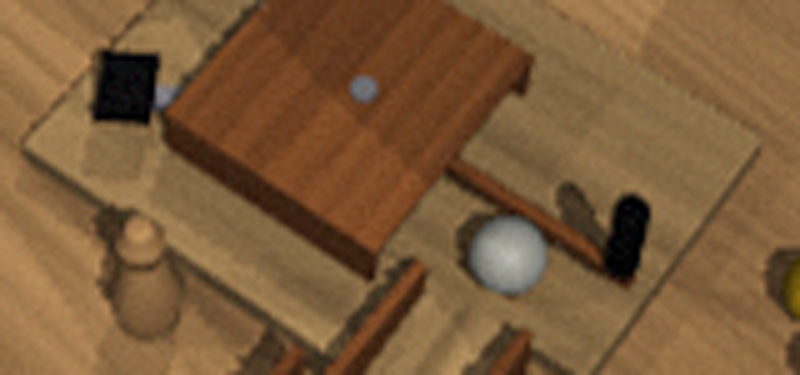

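The crop shows the peg top centre at about (351.2,266.2) full-frame, the key at (250.3,242), the ball at (326.7,276), and the lane running down-left from the ball.

```bash
python3 - <<'E'
from h import *
P=[ray("scene",(326.7,276),.041),ray("scene",(351.3,266.2),.107),ray("scene",(250.1,241.7),.048)]
M=[(0,0),(-.026,.05),(.039,-.217)]
yaw,R,t,res=fit(M,P)
print(np.round(P,4).tolist(),"yaw",yaw,"t",t,"res mm",np.round(res*1e3,1).tolist())
f=lambda x,y,z:np.r_[R@[x,y]+t,z]
print("hinge",f(-.026,-.11,.04),"pocket",proj("scene",f(.1555,0,.004)),"hinge side",proj("side",f(-.026,-.11,.058)),proj("side",f(0,0,.041)),proj("scene",f(-.026,-.11,.058)))
for n,uv in(("glue",(349,335)),("sk1",(399,318)),("sk0",(254,290)),("yb",(390,284))):
    w=ray("scene",uv,0.01);print(n,w,"shooter",R.T@(w[:2]-t))
E
```

```text
[[0.6214, 0.1381, 0.041], [0.5884, 0.1827, 0.107], [0.6917, -0.0707, 0.048]] yaw 0.14779570557106517 t [0.6213511 0.1377661] res mm [[-0.1, -0.3], [-0.1, 0.7], [0.2, -0.4]]
hinge [0.61183296 0.02513659 0.04      ] pocket [290.35696891 328.92557706] hinge side [256.43372491 239.62246833] [241.40466524 265.50853281] [297.42573439 243.25454165]
glue [0.68812483 0.27380537 0.01      ] shooter [0.08607867 0.12472321]
sk1 [0.56819246 0.33322538 0.01      ] shooter [-0.02379612  0.20115645]
sk0 [0.7682973  0.02355415 0.01      ] shooter [ 0.12852556 -0.13460586]
yb [0.51024119 0.26003864 0.01      ] shooter [-0.09189297  0.13730139]
```

```bash
cat >> h.py <<'E'
from scipy.spatial.transform import Rotation as Ro
YAW=.1478; t=np.array([.62135,.13777]); c,s=np.cos(YAW),np.sin(YAW); R=np.array([[c,-s],[s,c]])
def to(x,y,z,a=0):
    "tool-axis shift mm and turn to reach shooter x,y (TCP height z), tool x at shooter angle a"
    S=r.sense();A=Ro.from_rotvec(S["tcp_rot"]);g=YAW+a
    B=Ro.from_matrix(np.c_[[np.cos(g),np.sin(g),0],[np.sin(g),-np.cos(g),0],[0,0,-1]])
    return np.round(A.inv().apply(np.r_[R@[x,y]+t,z]-S["tcp_pos"])*1e3,1).tolist(),np.round((A.inv()*B).as_rotvec(),3).tolist()
def where():
    S=r.sense();p=R.T@(S["tcp_pos"][:2]-t);x=Ro.from_rotvec(S["tcp_rot"]).apply([1,0,0])
    return dict(t=round(S["clock"],2),xy=np.round(p*1e3,1).tolist(),z=round(S["tcp_pos"][2]*1e3,1),a=round(np.arctan2(x[1],x[0])-YAW,3),F=np.round(R.T@S["force"][:2],2).tolist(),Fz=round(S["force"][2],2))
E
python3 -c "
from h import *
print(where(),to(.02,.05,.2),to(.02,.05,.2,.1))"
```

```text
{'t': 0.1, 'xy': [-587.5, -642.4], 'z': np.float64(239.7), 'a': np.float64(0.079), 'F': [0.09, 0.58], 'Fz': np.float64(-0.31)} ([660.3, -642.2, 40.9], [-0.002, -0.0, 0.079]) ([660.3, -642.2, 40.9], [-0.002, -0.0, -0.021])
```

```bash
python3 -m jog '[{"grip":0,"xyz":[40,-39,0],"dr":[0,0,0.02]},{"grip":0,"xyz":[80,-78,0],"dr":[0,0,0.04]},{"grip":0,"xyz":[120,-117,0],"dr":[0,0,0.06]},{"grip":0,"xyz":[160,-156,0],"dr":[0,0,0.08]},{"grip":0,"xyz":[200,-195,0],"dr":[0,0,0.08]}]' 10; python3 -c "
from h import *
print(where(),to(.02,.05,.2))"
```

```text
clock: 0.72
tcp_pos: [0.2865, -0.3479, 0.2403]
tcp_rot: [-3.133, -0.229, -0.0]
force: [0.6, -0.6, 0.5]
finger_gap: 0.0477
grip_force: 0.0
{'t': 0.72, 'xy': [-402.7, -431.1], 'z': np.float64(240.3), 'a': np.float64(-0.002), 'F': [0.5, -0.69], 'Fz': np.float64(0.48)} ([421.9, -481.8, 40.5], [-0.0, -0.0, -0.002])
```

```bash
python3 -m jog '[{"grip":0,"xyz":[40,-45,0],"dr":[0,0,0]},{"grip":0,"xyz":[80,-90,0],"dr":[0,0,0]},{"grip":0,"xyz":[120,-135,0],"dr":[0,0,0]},{"grip":0,"xyz":[160,-180,0],"dr":[0,0,0]},{"grip":0,"xyz":[200,-225,0],"dr":[0,0,0]}]'; python3 -m jog '[{"grip":0,"xyz":[40,-48,10],"dr":[0,0,0]},{"grip":0,"xyz":[80,-96,20],"dr":[0,0,0]},{"grip":0,"xyz":[120,-144,30],"dr":[0,0,0]},{"grip":0,"xyz":[160,-192,40],"dr":[0,0,0]},{"grip":0,"xyz":[200,-240,40],"dr":[0,0,0]}]'; python3 -c "
from h import *
print(where(),to(.01,.05,.2))"
```

```text
clock: 1.35
tcp_pos: [0.4515, -0.0959, 0.2405]
tcp_rot: [3.133, 0.23, 0.0]
force: [0.4, -1.0, 0.3]
finger_gap: 0.0013
grip_force: 0.0
clock: 1.98
tcp_pos: [0.612, 0.168, 0.1989]
tcp_rot: [3.133, 0.231, -0.004]
force: [-0.1, -0.7, 0.7]
finger_gap: 0.0004
grip_force: 0.0
{'t': 1.98, 'xy': [-4.8, 31.3], 'z': np.float64(198.9), 'a': np.float64(-0.001), 'F': [-0.23, -0.69], 'Fz': np.float64(0.67)} ([14.8, -18.7, -1.1], [0.0, 0.002, -0.001])
```

```bash
python3 -m jog '[{"grip":0,"xyz":[0,0,0],"dr":[0,0,0]},{"grip":0,"xyz":[0,0,0],"dr":[0,0,0]},{"grip":0,"xyz":[0,0,0],"dr":[0,0,0]}]'; python3 -c "
from h import *
print(where(),to(.01,.05,.2))
i=r.camera_info('wrist');im=r.read_camera('wrist');cv2.imwrite('pics/w1.png',im)
R3=lambda x,y,z:np.r_[R@[x,y]+t,z]
print('peg',proj('wrist',R3(-.026,.05,.107),i),'ball',proj('wrist',R3(0,0,.041),i),'key',proj('wrist',R3(.039,-.217,.048),i))"
```

```text
clock: 2.35
tcp_pos: [0.6118, 0.165, 0.2011]
tcp_rot: [3.133, 0.228, 0.001]
force: [1.1, -1.2, 0.5]
finger_gap: 0.0009
grip_force: 0.0
{'t': 2.35, 'xy': [-5.4, 28.3], 'z': np.float64(201.1), 'a': np.float64(-0.002), 'F': [0.93, -1.36], 'Fz': np.float64(0.47)} ([15.4, -21.7, 1.1], [0.0, -0.0, -0.002])
peg [256.20211924 248.87888357] ball [310.27391297 200.80596199] key [538.11188806 162.29010071]
```

View pics/w1.png

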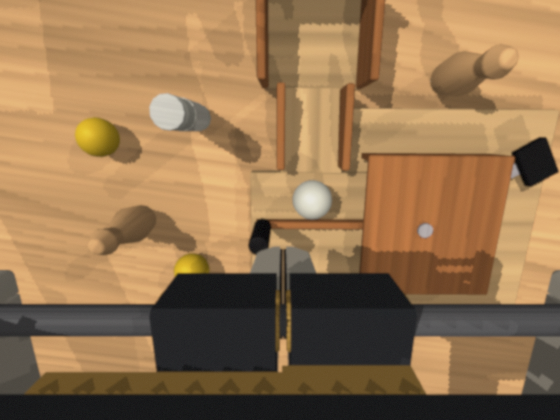

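The wrist view confirms the fit: peg top at (256,248), ball at (312,200) and key at (535,161), all where predicted. The fingertips at about (283,262) stand beside the peg. I shift clear of the peg on its ball side, then go down with the tips above ball height.

```bash
python3 -m jog '[{"grip":0,"xyz":[15,-22,0],"dr":[0,0,0]},{"grip":0,"xyz":[15,-22,0],"dr":[0,0,0]},{"grip":0,"xyz":[15,-22,35],"dr":[0,0,0]},{"grip":0,"xyz":[15,-22,70],"dr":[0,0,0]},{"grip":0,"xyz":[15,-22,105],"dr":[0,0,0]}]';python3 -m jog '[{"grip":0,"xyz":[0,0,0],"dr":[0,0,0]},{"grip":0,"xyz":[0,0,0],"dr":[0,0,0]},{"grip":0,"xyz":[0,0,0],"dr":[0,0,0]}]'; python3 -c "
from h import *
print(where(),to(.0,.05,.094))"
```

```text
clock: 3.02
tcp_pos: [0.6236, 0.1888, 0.0953]
tcp_rot: [3.133, 0.229, 0.001]
force: [-0.3, -0.5, -0.2]
finger_gap: 0.0004
grip_force: 0.0
clock: 3.4
tcp_pos: [0.6252, 0.1902, 0.0984]
tcp_rot: [-3.133, -0.23, -0.006]
force: [-0.4, 1.0, 0.1]
finger_gap: 0.0005
grip_force: 0.0
{'t': 3.4, 'xy': [11.6, 51.3], 'z': np.float64(98.4), 'a': np.float64(-0.001), 'F': [-0.25, 1.04], 'Fz': np.float64(0.06)} ([-11.6, 1.3, 4.4], [-0.0, -0.004, -0.001])
```

```bash
python3 -m jog '[{"grip":0,"xyz":[-16,0,2],"dr":[0,0,0]},{"grip":0,"xyz":[-24,0,2],"dr":[0,0,-0.05]},{"grip":0,"xyz":[-34,-1,2],"dr":[0,0,-0.1]},{"grip":0,"xyz":[-42,-1,2],"dr":[0,0,-0.15]},{"grip":0,"xyz":[-50,0,2],"dr":[0,0,-0.2]}]';python3 -m jog '[{"grip":0,"xyz":[0,0,0],"dr":[0,0,0]},{"grip":0,"xyz":[0,0,0],"dr":[0,0,0]}]'; python3 - <<'E'
from h import *
print(where())
im=r.read_camera("scene");cv2.imwrite("pics/s2.png",cv2.resize(im[200:320,225:385],None,fx=5,fy=5,interpolation=2))
F=[]
for k in range(6):
    r.read_camera("scene"); S=r.sense();F.append(np.r_[R.T@S["force"][:2],R.T@(S["tcp_pos"][:2]-t)*1e3])
print(np.mean(F,0),np.std(F,0))
E
```

```text
clock: 4.03
tcp_pos: [0.5755, 0.1835, 0.0958]
tcp_rot: [-3.093, -0.545, -0.006]
force: [1.7, 2.6, -0.5]
finger_gap: 0.0001
grip_force: 1.3
clock: 4.28
tcp_pos: [0.5756, 0.1833, 0.0953]
tcp_rot: [-3.095, -0.54, -0.005]
force: [2.6, 0.9, 2.0]
finger_gap: 0.0001
grip_force: 1.2
{'t': 4.28, 'xy': [-38.5, 51.7], 'z': np.float64(95.3), 'a': np.float64(0.198), 'F': [2.75, 0.48], 'Fz': np.float64(2.02)}
[  2.21586636   0.15920555 -39.38352633  51.49627881] [0.47152894 0.5343434  0.29925646 0.03556509]
```

View pics/s2.png

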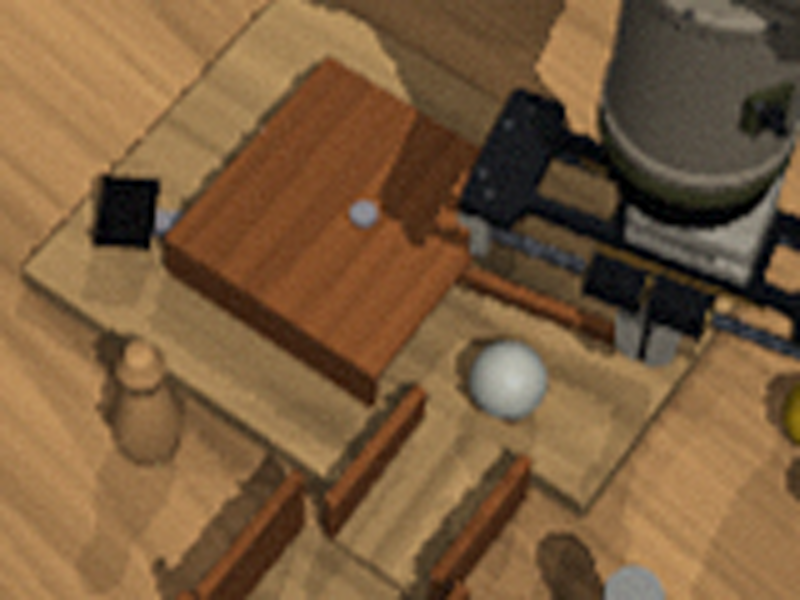

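The crop shows the arm drawn about 0.2 rad with the fingers against the peg, and the ball still in its seat. The 2.2 N reading fits the spring. The key at (250,242) stays visible, so I can watch it dip and pop up. Going on to about 0.36 rad.

```bash
cat > look.py <<'E'
from h import *
F=[];K=[]
for k in range(4):
    im=r.read_camera("scene")[228:256,238:264].astype(float).mean(2)
    w=np.clip(60-im,0,50);yy,xx=np.mgrid[:28,:26];K.append([(w*xx).sum()/w.sum()+238,(w*yy).sum()/w.sum()+228,w.sum()/50])
    S=r.sense();x=Ro.from_rotvec(S["tcp_rot"]).apply([1,0,0])
    p=R.T@(S["tcp_pos"][:2]-t)*1e3-[-26,-110]
    F.append([S["force"]@x,np.arctan2(p[1],p[0])-np.arctan2(160,18),np.hypot(*p)])
m=np.mean(F,0);k=np.mean(K,0)
print("t %.2f Ftan %.2f (spring %.2f) theta %.3f r %.1f | key %.2f %.2f n %.0f"%(S["clock"],m[0],m[1]*7/.6,m[1],m[2],*k))
E
python3 look.py
python3 -m jog '[{"grip":0,"xyz":[-8,-0.7,0],"dr":[0,0,-0.05]},{"grip":0,"xyz":[-16,-1,0],"dr":[0,0,-0.1]},{"grip":0,"xyz":[-24,-0.9,0],"dr":[0,0,-0.15]},{"grip":0,"xyz":[-26,-0.8,0],"dr":[0,0,-0.16]},{"grip":0,"xyz":[-26,-0.8,0],"dr":[0,0,-0.16]}]';python3 look.py
```

```text
t 4.83 Ftan 2.21 (spring 2.31) theta 0.198 r 162.1 | key 250.75 242.95 n 157
clock: 5.45
tcp_pos: [0.5498, 0.1749, 0.0937]
tcp_rot: [-3.042, -0.786, -0.001]
force: [4.5, 1.6, -0.9]
finger_gap: 0.0008
grip_force: 2.6
t 5.65 Ftan 6.05 (spring 4.15) theta 0.356 r 162.1 | key 250.74 243.53 n 159
```

The force is up about 2 N and the key has dipped 0.6 px, so the tooth is riding on the catch. From here I use small steps of 3 mm (0.019 rad).

```bash
python3 -m jog '[{"grip":0,"xyz":[-1,-0.1,0],"dr":[0,0,-0.006]},{"grip":0,"xyz":[-2,-0.2,0],"dr":[0,0,-0.013]},{"grip":0,"xyz":[-3,-0.3,0],"dr":[0,0,-0.019]}]'|head -1;python3 look.py
python3 -m jog '[{"grip":0,"xyz":[-1,-0.1,0],"dr":[0,0,-0.006]},{"grip":0,"xyz":[-2,-0.2,0],"dr":[0,0,-0.013]},{"grip":0,"xyz":[-3,-0.3,0],"dr":[0,0,-0.019]}]'|head -1;python3 look.py
python3 -m jog '[{"grip":0,"xyz":[-1,-0.1,0],"dr":[0,0,-0.006]},{"grip":0,"xyz":[-2,-0.2,0],"dr":[0,0,-0.013]},{"grip":0,"xyz":[-3,-0.3,0],"dr":[0,0,-0.019]}]'|head -1;python3 look.py
```

```text
clock: 6.02
t 6.22 Ftan 4.87 (spring 4.37) theta 0.375 r 162.1 | key 250.80 243.67 n 157
clock: 6.6
t 6.80 Ftan 5.86 (spring 4.58) theta 0.393 r 162.1 | key 250.89 243.83 n 157
clock: 7.18
t 7.38 Ftan 7.37 (spring 4.78) theta 0.409 r 162.1 | key 250.92 243.93 n 157
```

```bash
python3 -m jog '[{"grip":0,"xyz":[-1,-0.1,0],"dr":[0,0,-0.006]},{"grip":0,"xyz":[-2,-0.2,0],"dr":[0,0,-0.013]},{"grip":0,"xyz":[-3,-0.3,0],"dr":[0,0,-0.019]}]'|head -1;python3 look.py
python3 -m jog '[{"grip":0,"xyz":[-1,-0.1,0],"dr":[0,0,-0.006]},{"grip":0,"xyz":[-2,-0.2,0],"dr":[0,0,-0.013]},{"grip":0,"xyz":[-3,-0.3,0],"dr":[0,0,-0.019]}]'|head -1;python3 look.py
```

```text
clock: 7.75
t 7.95 Ftan 6.24 (spring 5.01) theta 0.429 r 162.1 | key 250.90 244.07 n 160
clock: 8.32
t 8.53 Ftan 5.66 (spring 5.23) theta 0.449 r 162.1 | key 250.93 244.17 n 158
```

```bash
echo 'import sys; sys.exit(int(k[1]<243.7 or m[0]>m[1]*7/.6+5))' >> look.py
python3 -m jog '[{"grip":0,"xyz":[-1,-0.1,0],"dr":[0,0,-0.006]},{"grip":0,"xyz":[-2,-0.2,0],"dr":[0,0,-0.013]},{"grip":0,"xyz":[-3,-0.3,0],"dr":[0,0,-0.019]}]'|head -1;python3 look.py &&
python3 -m jog '[{"grip":0,"xyz":[-1,-0.1,0],"dr":[0,0,-0.006]},{"grip":0,"xyz":[-2,-0.2,0],"dr":[0,0,-0.013]},{"grip":0,"xyz":[-3,-0.3,0],"dr":[0,0,-0.019]}]'|head -1&&python3 look.py &&
python3 -m jog '[{"grip":0,"xyz":[-1,-0.1,0],"dr":[0,0,-0.006]},{"grip":0,"xyz":[-2,-0.2,0],"dr":[0,0,-0.013]},{"grip":0,"xyz":[-3,-0.3,0],"dr":[0,0,-0.019]}]'|head -1&&python3 look.py
```

```text
clock: 8.9
t 9.10 Ftan 6.14 (spring 5.44) theta 0.467 r 162.1 | key 250.93 244.18 n 159
clock: 9.48
t 9.68 Ftan 5.83 (spring 5.66) theta 0.485 r 162.1 | key 250.92 244.21 n 159
clock: 10.05
t 10.25 Ftan 5.53 (spring 5.88) theta 0.504 r 162.1 | key 250.92 244.20 n 159
```

```bash

python3 -m jog '[{"grip":0,"xyz":[-1,-0.1,0],"dr":[0,0,-0.006]},{"grip":0,"xyz":[-2,-0.2,0],"dr":[0,0,-0.013]},{"grip":0,"xyz":[-3,-0.3,0],"dr":[0,0,-0.019]}]'|head -1;python3 look.py &&
python3 -m jog '[{"grip":0,"xyz":[-1,-0.1,0],"dr":[0,0,-0.006]},{"grip":0,"xyz":[-2,-0.2,0],"dr":[0,0,-0.013]},{"grip":0,"xyz":[-3,-0.3,0],"dr":[0,0,-0.019]}]'|head -1&&python3 look.py &&
python3 -m jog '[{"grip":0,"xyz":[-1,-0.1,0],"dr":[0,0,-0.006]},{"grip":0,"xyz":[-2,-0.2,0],"dr":[0,0,-0.013]},{"grip":0,"xyz":[-3,-0.3,0],"dr":[0,0,-0.019]}]'|head -1&&python3 look.py &&
python3 -m jog '[{"grip":0,"xyz":[-1,-0.1,0],"dr":[0,0,-0.006]},{"grip":0,"xyz":[-2,-0.2,0],"dr":[0,0,-0.013]},{"grip":0,"xyz":[-3,-0.3,0],"dr":[0,0,-0.019]}]'|head -1&&python3 look.py
```

```text
clock: 10.62
t 10.82 Ftan 6.49 (spring 6.09) theta 0.522 r 162.1 | key 250.92 244.19 n 159
clock: 11.2
t 11.40 Ftan 6.25 (spring 6.31) theta 0.541 r 162.1 | key 250.91 244.21 n 159
clock: 11.78
t 11.97 Ftan 5.89 (spring 6.53) theta 0.559 r 162.1 | key 250.94 244.18 n 159
clock: 12.35
t 12.55 Ftan 7.09 (spring 6.74) theta 0.578 r 162.1 | key 250.97 244.13 n 159
```

```bash

python3 -m jog '[{"grip":0,"xyz":[-1,-0.1,0],"dr":[0,0,-0.006]},{"grip":0,"xyz":[-2,-0.2,0],"dr":[0,0,-0.013]},{"grip":0,"xyz":[-3,-0.3,0],"dr":[0,0,-0.019]}]'|head -1;python3 look.py &&
python3 -m jog '[{"grip":0,"xyz":[-1,-0.1,0],"dr":[0,0,-0.006]},{"grip":0,"xyz":[-2,-0.2,0],"dr":[0,0,-0.013]},{"grip":0,"xyz":[-3,-0.3,0],"dr":[0,0,-0.019]}]'|head -1&&python3 look.py &&
python3 -m jog '[{"grip":0,"xyz":[-1,-0.1,0],"dr":[0,0,-0.006]},{"grip":0,"xyz":[-2,-0.2,0],"dr":[0,0,-0.013]},{"grip":0,"xyz":[-3,-0.3,0],"dr":[0,0,-0.019]}]'|head -1&&python3 look.py &&
python3 -m jog '[{"grip":0,"xyz":[-1,-0.1,0],"dr":[0,0,-0.006]},{"grip":0,"xyz":[-2,-0.2,0],"dr":[0,0,-0.013]},{"grip":0,"xyz":[-3,-0.3,0],"dr":[0,0,-0.019]}]'|head -1&&python3 look.py
```

```text
clock: 12.92
t 13.12 Ftan 6.44 (spring 6.96) theta 0.597 r 162.1 | key 250.94 243.97 n 158
clock: 13.5
t 13.70 Ftan 4.70 (spring 7.20) theta 0.617 r 162.1 | key 250.80 243.14 n 159
```

The key has popped up (244.2 → 243.14) and the force has dropped, so the catch snapped in at about 0.61 rad. I push 1 mm more as margin, then back off and check that it holds.

```bash

python3 -m jog '[{"grip":0,"xyz":[-1,-0.1,0],"dr":[0,0,-0.006]},{"grip":0,"xyz":[-1,-0.1,0],"dr":[0,0,-0.006]}]'|head -1;python3 look.py
python3 -m jog '[{"grip":0,"xyz":[2,0.2,0],"dr":[0,0,0]},{"grip":0,"xyz":[4,0.2,0],"dr":[0,0,0]},{"grip":0,"xyz":[6,0.2,0],"dr":[0,0,0]},{"grip":0,"xyz":[9,0.2,0],"dr":[0,0,0]},{"grip":0,"xyz":[9,0.2,0],"dr":[0,0,0]}]'|head -1;python3 look.py
```

```text
clock: 13.95
t 14.15 Ftan 5.67 (spring 7.27) theta 0.623 r 162.1 | key 250.75 242.95 n 157
clock: 14.78
t 14.97 Ftan 0.20 (spring 6.67) theta 0.571 r 163.0 | key 250.76 242.95 n 157
```

The catch holds: force is 0.2 N and the key is up. Now I rise and get the shift to the key.

```bash

python3 -m jog '[{"grip":0,"xyz":[10,0,0],"dr":[0,0,0]},{"grip":0,"xyz":[10,0,-40],"dr":[0,0,0]},{"grip":0,"xyz":[10,0,-80],"dr":[0,0,0]},{"grip":0,"xyz":[10,0,-80],"dr":[0,0,0]},{"grip":0,"xyz":[10,0,-80],"dr":[0,0,0]}]'|head -1;python3 look.py
python3 - <<'E'
from h import *
im=r.read_camera("scene");cv2.imwrite("pics/s3.png",cv2.resize(im[200:320,225:385],None,fx=5,fy=5,interpolation=2))
print(where(),to(.039,-.217,.175,.6),to(.039,-.217,.175,.2))
E
```

```text
clock: 15.6
t 15.80 Ftan -0.23 (spring 6.01) theta 0.515 r 165.3 | key 250.76 242.96 n 158
{'t': 15.85, 'xy': [-90.8, 42.0], 'z': np.float64(172.3), 'a': np.float64(0.631), 'F': [0.11, -0.38], 'Fz': np.float64(-0.41)} ([-48.0, 285.7, -2.9], [-0.001, 0.002, 0.031]) ([-48.0, 285.7, -2.9], [-0.001, 0.002, 0.431])
```

View pics/s3.png

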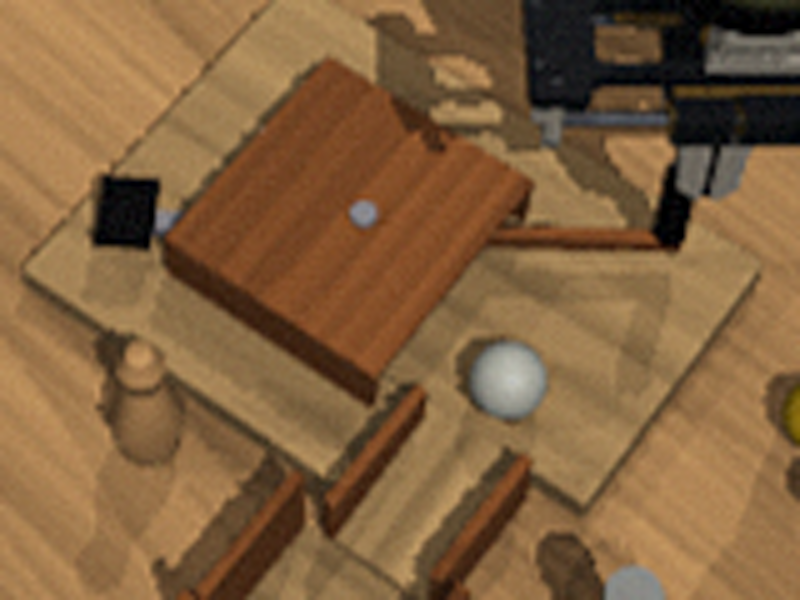

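The arm is caught and clear of the fingers, and the ball is still seated. Moving over the key.

```bash

python3 -m jog '[{"grip":0,"xyz":[-10,57,0],"dr":[0,0,0]},{"grip":0,"xyz":[-20,115,0],"dr":[0,0,0]},{"grip":0,"xyz":[-30,172,0],"dr":[0,0,0]},{"grip":0,"xyz":[-39,229,0],"dr":[0,0,0]},{"grip":0,"xyz":[-48,286,0],"dr":[0,0,0]}]'|head -1;
python3 -m jog '[{"grip":0,"xyz":[0,0,0],"dr":[0,0,0]},{"grip":0,"xyz":[0,0,30],"dr":[0,0,0]},{"grip":0,"xyz":[0,0,60],"dr":[0,0,0]},{"grip":0,"xyz":[0,0,80],"dr":[0,0,0]},{"grip":0,"xyz":[0,0,80],"dr":[0,0,0]}]'|head -1;
python3 -c "
from h import *
for k in range(2): print(where(),to(.039,-.217,.070,.6)); r.read_camera('side')"
```

```text
clock: 16.48
clock: 17.1
{'t': 17.1, 'xy': [38.3, -216.0], 'z': np.float64(91.2), 'a': np.float64(0.632), 'F': [0.1, -0.61], 'Fz': np.float64(0.24)} ([0.1, 1.3, 21.2], [-0.004, 0.002, 0.032])
{'t': 17.15, 'xy': [39.4, -216.6], 'z': np.float64(93.2), 'a': np.float64(0.632), 'F': [-0.17, 0.16], 'Fz': np.float64(1.23)} ([-0.6, 0.1, 23.2], [-0.001, 0.001, 0.032])
```

```bash

python3 -m jog '[{"grip":0,"xyz":[0,0,20],"dr":[0,0,0]},{"grip":0,"xyz":[0,0,26],"dr":[0,0,0]},{"grip":0,"xyz":[0,0,30],"dr":[0,0,0]},{"grip":0,"xyz":[0,0,33],"dr":[0,0,0]},{"grip":0,"xyz":[0,0,33],"dr":[0,0,0]}]'
python3 - <<'E'
from h import *
print(where())
im=r.read_camera("side");cv2.imwrite("pics/s4.png",cv2.resize(im[200:320,140:330],None,fx=4,fy=4,interpolation=2))
E
```

```text
clock: 17.82
tcp_pos: [0.6932, -0.0712, 0.0608]
tcp_rot: [2.906, 1.193, 0.001]
force: [1.2, 0.6, 3.8]
finger_gap: 0.0006
grip_force: 2.0
{'t': 17.82, 'xy': [40.3, -217.3], 'z': np.float64(60.8), 'a': np.float64(0.631), 'F': [1.29, 0.43], 'Fz': np.float64(3.82)}
```

View pics/s4.png

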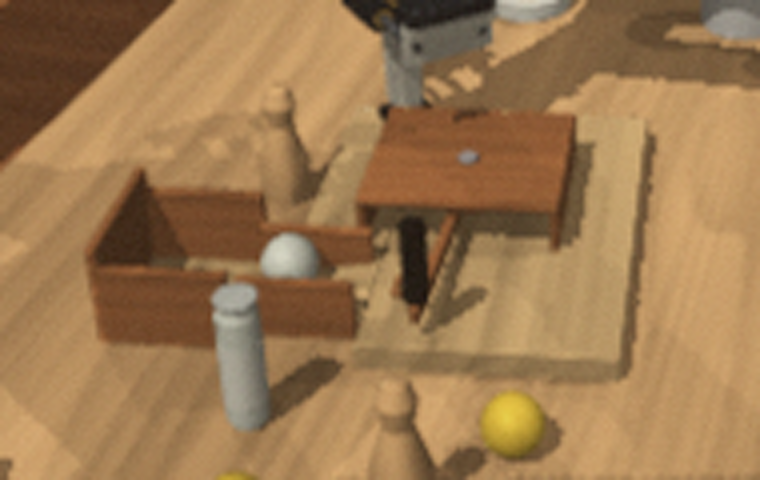

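The arm has sprung home and the ball is rolling down the lane. I lift off the key and check the result.

```bash

python3 -m jog '[{"grip":0,"xyz":[0,0,-30],"dr":[0,0,0]},{"grip":0,"xyz":[0,0,-70],"dr":[0,0,0]},{"grip":0,"xyz":[0,0,-110],"dr":[0,0,0]},{"grip":0,"xyz":[0,0,-110],"dr":[0,0,0]},{"grip":0,"xyz":[0,0,-110],"dr":[0,0,0]}]'|head -1
python3 -m jog '[{"grip":0,"xyz":[0,0,0],"dr":[0,0,0]},{"grip":0,"xyz":[0,0,0],"dr":[0,0,0]},{"grip":0,"xyz":[0,0,0],"dr":[0,0,0]},{"grip":0,"xyz":[0,0,0],"dr":[0,0,0]},{"grip":0,"xyz":[0,0,0],"dr":[0,0,0]}]'|head -1
python3 -m jog '[{"grip":0,"xyz":[0,0,0],"dr":[0,0,0]},{"grip":0,"xyz":[0,0,0],"dr":[0,0,0]},{"grip":0,"xyz":[0,0,0],"dr":[0,0,0]},{"grip":0,"xyz":[0,0,0],"dr":[0,0,0]},{"grip":0,"xyz":[0,0,0],"dr":[0,0,0]}]'|head -1
python3 - <<'E'
from h import *
for k in range(5):
    im=r.read_camera("scene")
    c=im[280:360,250:340].astype(int);m=((c.min(2)>100)&(c.max(2)-c.min(2)<40)).astype(np.uint8)
    n,l,s,ce=cv2.connectedComponentsWithStats(m)
    for j in range(1,n):
        if s[j,4]>40:
            uv=ce[j]+[250,280];w=ray("scene",uv,.024);print(s[j,4],uv,R.T@(w[:2]-t)*1e3-[158,0])
cv2.imwrite("pics/s5.png",cv2.resize(im[220:360,220:380],None,fx=4,fy=4,interpolation=2)); print(where())
E
```

```text
clock: 18.5
clock: 19.12
clock: 19.75
100 [281.99 326.71] [ 11.40014072 -14.9501431 ]
101 [281.98019802 326.65346535] [ 11.29976054 -15.0543536 ]
99 [282.03030303 326.65656566] [ 11.23468344 -14.95229366]
100 [282.07 326.72] [ 11.30645537 -14.77959647]
99 [281.91919192 326.75757576] [ 11.59716282 -15.01610204]
{'t': 20.0, 'xy': [39.9, -217.2], 'z': np.float64(170.6), 'a': np.float64(0.631), 'F': [0.41, -0.41], 'Fz': np.float64(-0.24)}
```

View pics/s5.png

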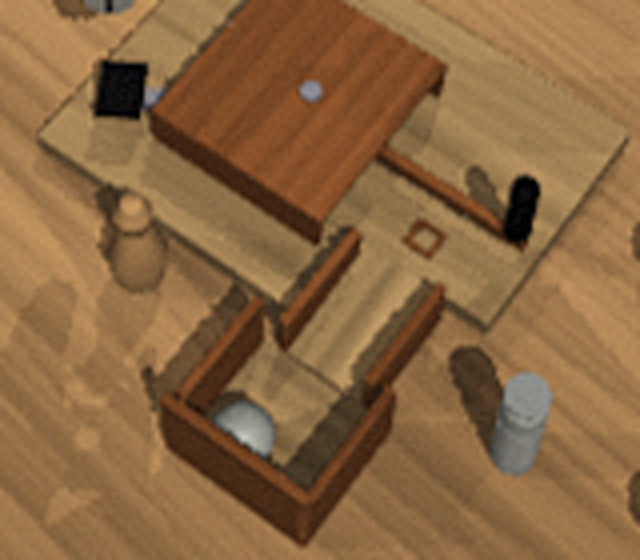

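The ball is at rest in the pocket at (282,327), the arm is home, the key is up, and the robot is clear of everything.

```bash
python3 -c "
from station import r
print(r.close_job())"
```

```text
the job is handed in; nothing more can be done
None
```

The shooter was cocked (the catch held it at about 0.61 rad) and fired; the ball lies at rest in the pocket, arm home and key up, and the job was handed in at about 20 s, with no verdict returned.

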